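# Stow a batch of square tubes in the rack

## Task

Make up batch 5 for the welder: turn the batch wheel until the 5 stands in the middle of its window, and slide every loose square tube lying on the bench under the bridges of the rack, one to a lane, fully home against the rear stop. When all the tubes are home, swing the keeper bar fully down in front of their ends; leave the bottle, mug and hammer where they are.

Things in the scene. Friction and masses are not known exactly. Their poses are not given: they have to be found in the camera images.
- rack: Fixed low metal tube rack, mouth towards the robot, 220 mm wide. Origin: middle of the mouth line, on the table; +x into the lanes, z up. Base 8 mm thick from x = -5 mm. Four lanes 42 mm wide, centred at y = -75, -25, 25, 75 mm; 8 mm dividers start at x = 0. Rear stop at x = 130 mm: a home tube has its centre at x = 55, z = 23 mm and sticks 20 mm out of the mouth.
- rack_bridge (a point): Middle of the underside of the rack's front bridge (15 mm behind the mouth line, 48 mm above the table). Two steel bridges, 5 mm thick, roof all lanes 40 mm above the base: the front one x = 0 to 30 mm, the rear one x = 98 to 138 mm of the rack; open between. Hinge lugs at both sides (x = 50 mm) rise to 78 mm.
- keeper (a joint): Keeper: cross bar on two side arms, hinged at x = 50, z = 66 mm of the rack about the rack's y. 0 = fully down, bar centre at x = -32, z = 23 mm of the rack, 6 mm clear of home tubes; grows as it swings up and back; 2.04 = bar straight up over the hinge, limit 2.75. Starts at 2.1 to 2.55. Stiff hinge, stays where left; 2 to 6 N at the bar moves it.
- keeper_bar (a point): Centre of the keeper's cross bar (12 mm square, 244 mm long along the rack's y), 93 mm from the hinge; moves with it.
- dial_box: Fixed grey batch-wheel box, 120 x 120 x 45 mm. Origin: centre of its underside, on the table; the wheel turns about its z axis. The 26 mm square window is in the top, centred 40 mm from the axis on the box's +x side. On the axis stands a black bar knob, 56 x 14 mm, 50 to 78 mm above the table.
- dial (a joint): Angle of the numbered wheel and its knob (rad, anticlockwise from above), range -0.3 to 5.8. Number n (1 to 8) is centred in the window at (n - 1) x 0.7854, so 5 at 3.1416; starts between 0.3 and 2.1. The knob's long side lies along the box's x axis at 0 and turns with the wheel. Light friction, stays where left.
- tube1_c (a point): Square steel tube, 150 x 30 x 30 mm, about 0.26 kg: centre of the tube (15 mm above the table when lying); x along its length. May be absent (None throughout).
- tube2_c (a point): Square steel tube, 150 x 30 x 30 mm, about 0.26 kg: centre of the tube (15 mm above the table when lying); x along its length. May be absent (None throughout).
- tube3_c (a point): Square steel tube, 150 x 30 x 30 mm, about 0.26 kg: centre of the tube (15 mm above the table when lying); x along its length. May be absent (None throughout).
- tube4_c (a point): Square steel tube, 150 x 30 x 30 mm, about 0.26 kg: centre of the tube (15 mm above the table when lying); x along its length. May be absent (None throughout).
- bottle: Bystander: blue bottle, 66 mm diameter, 190 mm tall; origin at centre of its underside.
- mug: Bystander: white mug, 80 mm diameter, 90 mm tall; origin at centre of its underside.
- mallet: Bystander: hammer lying on the bench, 240 mm long; x along its handle.
Not all that is in view belongs to the job. What is shaped like the part that bears tube1_c but blue or purple is not meant.

How it is judged:
By the outcome, as a careful person would: the job done as asked, in the order asked, and still so for the second after the job is handed in, with the robot touching nothing.
Of tube1, tube2, tube3, tube4 only 2 to 4 are there at a start; the rules pass over those that are not, and their reading is None.
At some moment in a run one of tube1, tube2, tube3, tube4 may be knocked a few centimetres aside while the robot is not near it.
Once in a run the grip may slacken for a moment while it holds something.
It also fails if it takes over 210 s, if anything falls off the work surface, if the arm or the gripper's body presses on something with over 40 N, if the wrist force passes 120 N, or if a joint passes its speed limit or range.

## Robot

A 6-joint arm with a two-finger parallel gripper is mounted at the origin on the work surface. World frame = base frame: x ahead of the robot, y to its left, z up, the work surface at z = 0. Lengths are in m, angles in rad, forces in N, time in s.
With the tool pointing down it reaches from about 0.35 to 0.8 m from the base axis. Payload 7.3 kg.
Tool frame: the origin (TCP) lies between the finger pads; the fingertips stand 25 mm ahead of it and the grasp point (between the pads) lies 6 mm ahead of it (r.tip_extent is the distance from the TCP to the fingertips, in m); z points along the fingers, y is the direction in which the jaws open and shut (so a half turn about z gives the same grasp; the last joint's range is limited). The gripper opens to 85 mm and grips with 20 to 120 N. Pads are 22 mm wide; open, the fingers measure 114 mm over their backs; the gripper's body (76 mm by 85 mm) begins 54 mm behind the grasp point. The pads swing forward as they close: fully open they stand 13 mm farther back than shut.
Start: joints at [-1.286, 0.342, 1.524, -0, 1.275, -0.146], TCP at [0.219, -0.477, 0.256] pointing down, gripper open.
Joint ranges: [-2.53, 2.53], [-0.77, 2.02], [0.04, 2.7], [-1, 4.14], [0.28, 2.66], [-3.11, 3.11]. Speed limits (rad/s): [2.57, 2.57, 3.14, 3.14, 3.14, 3.14].

## Interface

Orientations are given as a unit quaternion [x, y, z, w].
In Python, from workcell import r, command_gripper, optics gives the robot as it stands. The module is installed in compiled form; this text tells all that it offers. Calls block until the motion is done:
- r.reach(position, orientation): joint-space move of the TCP to a pose.
- r.move_straight(position, orientation=None, speed=0.15, max_force=None): straight line of the TCP; orientation=None keeps the orientation; speed is the mean speed in m/s. With max_force (N) it stops when the force on the tool has changed by that much, and returns True; else False.
- r.movej(angles): joint-space move.
- command_gripper(opening, force=None): finger opening in m; force is the grip in N (None keeps the last); returns when the fingers have stopped.
- r.hold(seconds).
- r.solve_ik(position, orientation): joint angles nearest the present ones, or None.
- r.read_state(): the state.
- optics.get_image(name): name is "scene" or "top"; returns (picture, depth): 400x640x3 uint8, red, green, blue; 400x640 float32, m along the optical axis (not along the pixel's ray), 0 where there is no reading.
- optics.camera_model(name): a dict with "K" (3x3 intrinsics, pixels), "R" (3x3) and "t" (3): a world point X has camera coordinates R X + t. Camera axes: x right, y down, z forward; pixel columns grow to the right and rows downward; lengths in m; the calibration is good to about 2 mm. A picture is of the moment at which its call begins. camera_model takes no time and is no camera call.
A pose or a line that the arm cannot do raises r.PlanningError and nothing moves.
- r.finish_job(): hands the job in, once; it reports no verdict.
The state is a dict: "time_s": time; "joint_positions": joint angles; "dq": joint speeds; "tau": joint torques, N m; "eef_pos": TCP position; "eef_rot": TCP orientation; "contact_force": force on the tool from outside, world axes, zero at the start; "torque": the same for the moment, N m; "grip_width": finger opening in m.
Only numpy, scipy, OpenCV 4.12 (cv2) and the standard library are available. Lean on these libraries where they do the work, as an engineer would, in place of code of your own. Each camera call takes 0.05 s, during which the arm holds its last target.

## Working session

There is one attempt and no reset: what is moved stays moved. The work goes in short steps, each a Python script; the robot and the scene stay as the last script left them, time stands still between calls to the robot, and variables do not carry over. Pictures are saved under pics/ and viewed, and the job is handed in when it is done.

```bash
ls; mkdir -p pics
python3 - <<'E'
from workcell import r, command_gripper, optics
import cv2,numpy as np
for n in("scene","top"):
    p,d=optics.get_image(n); cv2.imwrite(f"pics/{n}0.png",p[:,:,::-1]); np.save(f"pics/{n}0.npy",d)
    m=optics.camera_model(n); print(n,m, -m["R"].T@m["t"])
print(r.read_state()); print(r.tip_extent)
E
```

```text
pics
scene {'K': array([[520.96615128,   0.        , 323.93067132],
       [  0.        , 520.96615128, 204.70206541],
       [  0.        ,   0.        ,   1.        ]]), 'R': array([[-7.79952748e-01,  6.25838358e-01,  2.45410980e-04],
       [ 5.24935705e-01,  6.54415952e-01, -5.44226301e-01],
       [-3.40758295e-01, -4.24341974e-01, -8.38938420e-01]]), 't': array([ 0.45608473, -0.20164698,  1.91462514])} [1.11400063 0.6589815  1.49639908]
top {'K': array([[462.11339867,   0.        , 317.48136779],
       [  0.        , 462.11339867, 198.46978551],
       [  0.        ,   0.        ,   1.        ]]), 'R': array([[ 1.11778977e-02, -9.99937334e-01,  6.18562020e-04],
       [-9.96794790e-01, -1.11917704e-02, -7.92142054e-02],
       [ 7.92161642e-02,  2.68868884e-04, -9.96857426e-01]]), 't': array([-0.0758634 ,  0.50995876,  1.70666266])} [ 0.37397696 -0.07061017  1.74174225]
{'time_s': 0.1, 'joint_positions': array([-1.28597867e+00,  3.42635851e-01,  1.52494470e+00,  2.95370454e-05,
        1.27538747e+00, -1.45994564e-01]), 'dq': array([ 1.51202723e-03, -2.12571787e-03, -2.66410754e-03,  1.41181303e-03,
        4.77615354e-04, -3.28687214e-05]), 'tau': array([ 2.13964297e-03, -4.34446728e+01, -2.46492022e+01, -1.51715544e-04,
        4.71915773e-03,  3.80324209e-06]), 'eef_pos': array([ 0.21918157, -0.47669603,  0.25569625]), 'eef_rot': array([ 9.76890361e-01,  2.13739912e-01, -3.36029053e-05, -6.87005416e-04]), 'contact_force': array([-0.04261178,  0.27725831,  0.24472754]), 'torque': array([-0.02853545, -0.04104726,  0.05878879]), 'grip_width': 0.08540778694197125}
0.025
```

View pics/top0.png

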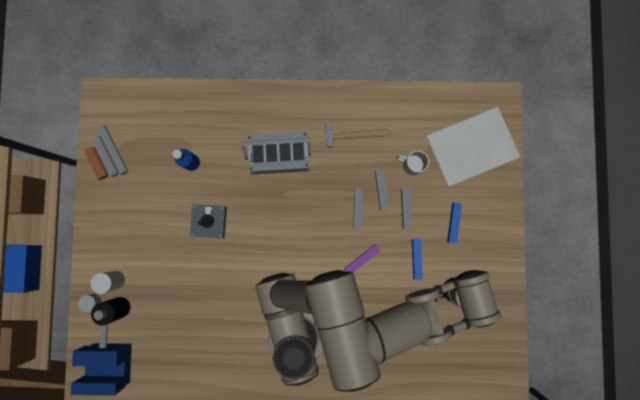

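View pics/scene0.png

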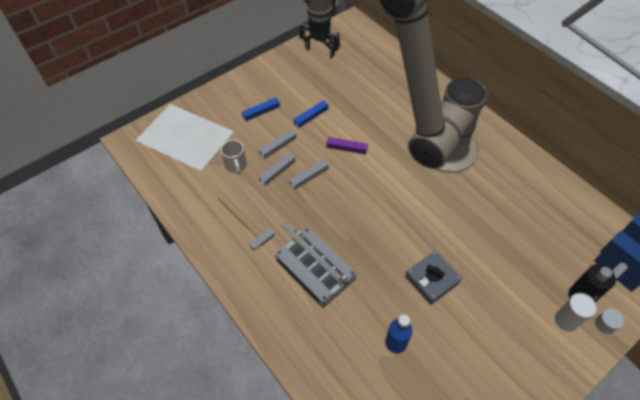

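```bash
cat > h.py <<'E'
import numpy as np,cv2
from workcell import r, command_gripper, optics
def unproj(n,u,v,z=None,d=None):
    m=optics.camera_model(n);K,R,t=m["K"],m["R"],m["t"]
    ray=R.T@np.linalg.inv(K)@np.array([u,v,1.]);c=-R.T@t
    if d is not None: return c+ray*d
    return c+ray*(z-c[2])/ray[2]
def proj(n,X):
    m=optics.camera_model(n);p=m["K"]@(m["R"]@np.asarray(X)+m["t"]);return p[:2]/p[2]
def cloud(n,d):
    m=optics.camera_model(n);K,R,t=m["K"],m["R"],m["t"]
    v,u=np.mgrid[0:400,0:640]
    P=np.stack([(u-K[0,2])/K[0,0]*d,(v-K[1,2])/K[1,1]*d,d],-1)
    return (P-t)@R
def crop(img,u0,v0,u1,v1,s,fn):
    cv2.imwrite(fn,cv2.resize(img[v0:v1,u0:u1,::-1],None,fx=s,fy=s,interpolation=cv2.INTER_CUBIC))
E
python3 - <<'E'
from h import *
t=cv2.imread("pics/top0.png")[:,:,::-1];s=cv2.imread("pics/scene0.png")[:,:,::-1]
crop(t,335,160,475,290,5,"pics/c1.png")
crop(t,70,110,230,250,5,"pics/c2.png")
crop(t,235,120,335,190,7,"pics/c3.png")
crop(s,260,210,480,320,3.6,"pics/c4.png")
d=np.load("pics/top0.npy");C=cloud("top",d)
for u,v in[(110,150),(95,160),(358,208),(381,189),(406,207),(208,220),(278,153),(250,300)]: print(u,v,C[v,u].round(3))
ds=np.load("pics/scene0.npy");C=cloud("scene",ds)
for u,v in[(278,144),(277,169),(309,175),(433,290)]: print(u,v,C[v,u].round(3))
E
```

```text
110 150 [0.684 0.711 0.027]
95 160 [0.643 0.757 0.042]
358 208 [ 0.476 -0.22   0.035]
381 189 [ 0.548 -0.306  0.028]
406 207 [ 0.481 -0.398  0.037]
208 220 [0.424 0.323 0.077]
278 153 [0.676 0.078 0.049]
250 300 [ 0.13   0.177 -0.006]
278 144 [ 0.485 -0.39   0.032]
277 169 [ 0.556 -0.298  0.037]
309 175 [ 0.486 -0.206  0.039]
433 290 [0.462 0.369 0.049]
```

View pics/c1.png

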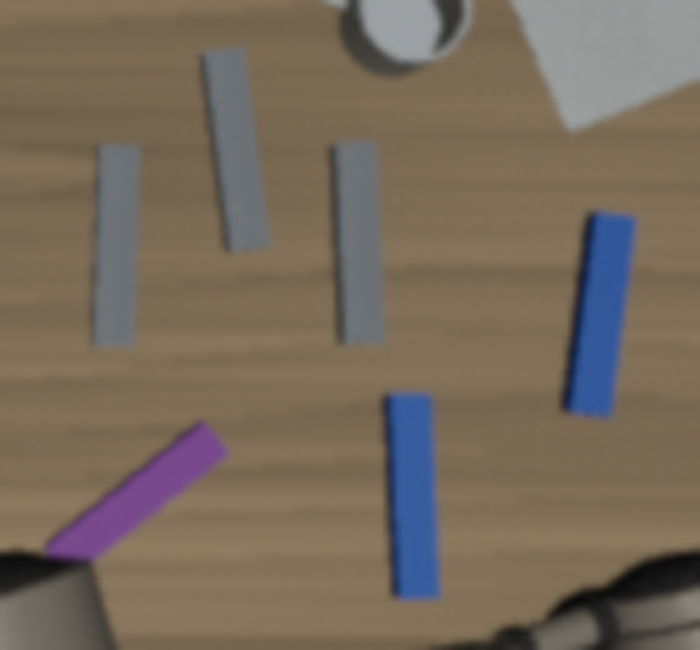

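View pics/c2.png

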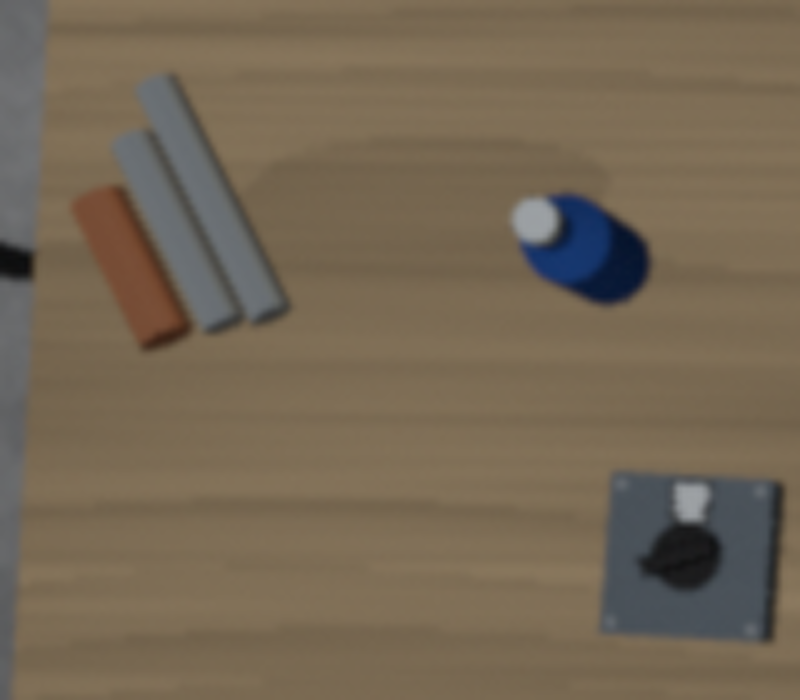

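View pics/c3.png

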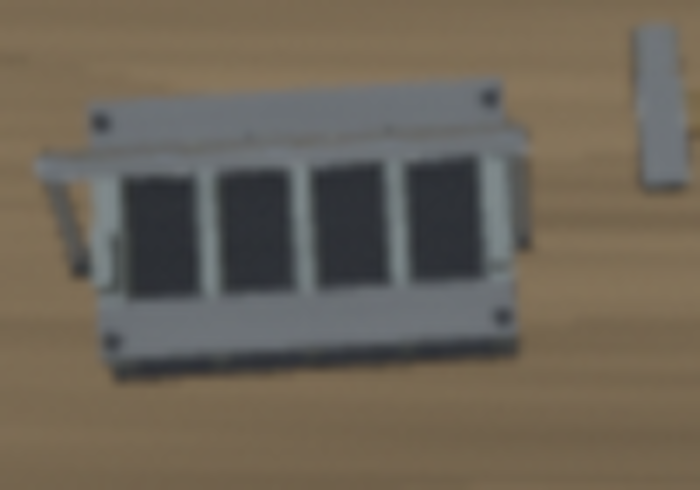

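View pics/c4.png

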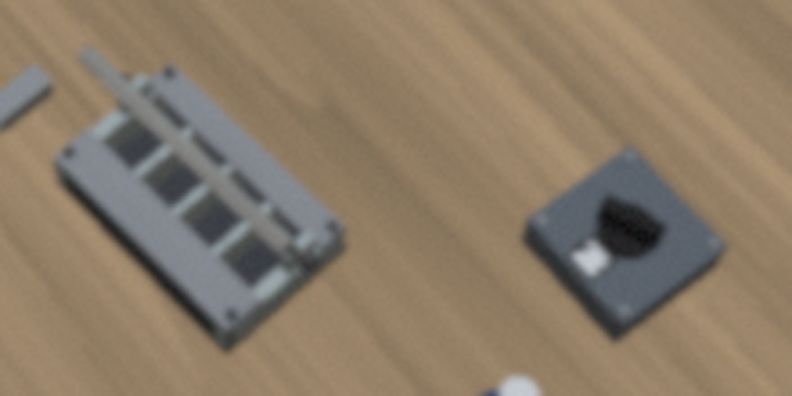

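```bash
cat > fit.py <<'E'
from h import *
from scipy.optimize import least_squares
def fit(L,X,x0):
    # L: list of (cam,(u,v),(local xyz)) ; optional free half width
    def f(p):
        c,s=np.cos(p[2]),np.sin(p[2]);o=[]
        for n,uv,q in L:
            w=np.array([p[0]+c*q[0]-s*q[1],p[1]+s*q[0]+c*q[1],q[2]]); o+=list(proj(n,w)-uv)
        return o
    z=least_squares(f,x0);return z.x,np.array(f(z.x)).reshape(-1,2)
E
python3 - <<'E'
from fit import *
c2=lambda u,v:np.array([70+u/5-.4,110+v/5-.4])
c3=lambda u,v:np.array([235+u/7-.43,120+v/7-.43])
c4=lambda u,v:np.array([260+u/3.6-.36,210+v/3.6-.36])
h=.06;z=.045
L=[("top",c2(612,472),(h,h,z)),("top",c2(780,482),(h,-h,z)),("top",c2(772,640),(-h,-h,z)),("top",c2(602,632),(-h,h,z)),
("scene",c4(632,150),(-h,-h,z)),("scene",c4(722,245),(-h,h,z)),("scene",c4(617,315),(h,h,z)),("scene",c4(527,226),(h,-h,z))]
L0=L
for S in(L,L[:4],L[4:]):
    p,e=fit(S,None,[.45,.3,0]);print("dial",p.round(4),e.round(1).tolist())
pd=fit(L,None,[.45,.3,0])[0]
w=.107;z=.053
L=[("top",c3(92,103),(.138,w,z)),("top",c3(500,82),(.138,-w,z)),("top",c3(112,362),(0,w,z)),("top",c3(517,342),(0,-w,z)),
("scene",c4(58,160),(.138,-w,z)),("scene",c4(228,335),(.138,w,z)),("scene",c4(168,68),(0,-w,z)),("scene",c4(343,228),(0,w,z))]
for S in(L,L[:4],L[4:]):
    p,e=fit(S,None,[.62,.08,0]);print("rack",p.round(4),e.round(1).tolist())
pr=fit(L,None,[.62,.08,0])[0]
np.save("rack.npy",pr);np.save("dial.npy",pd)
def W(p,q): c,s=np.cos(p[2]),np.sin(p[2]);return np.array([p[0]+c*q[0]-s*q[1],p[1]+s*q[0]+c*q[1],q[2]])
for n,b in(("top",(180,110,340,250)),("scene",(260,200,480,320))):
    im=cv2.imread(f"pics/{n}0.png")[b[1]:b[3],b[0]:b[2]];s=5 if n=="top" else 3.6
    im=cv2.resize(im,None,fx=s,fy=s,interpolation=cv2.INTER_CUBIC)
    def line(p,a,c,col):
        P=[(proj(n,W(p,q))-b[:2]+.5)*s for q in(a,c)]
        cv2.line(im,tuple(int(k) for k in P[0]),tuple(int(k) for k in P[1]),col,1)
    def rect(p,x0,x1,y0,y1,z,col):
        k=[(x0,y0,z),(x1,y0,z),(x1,y1,z),(x0,y1,z)]
        for i in range(4): line(p,k[i],k[(i+1)%4],col)
    rect(pd,-.06,.06,-.06,.06,.045,(0,255,0));rect(pd,.027,.053,-.013,.013,.045,(0,255,255))
    for d in(1.93,):
        c,s_=np.cos(d),np.sin(d);line(pd,(-.028*c,-.028*s_,.078),(.028*c,.028*s_,.078),(0,0,255))
    for y in(-.075,-.025,.025,.075): rect(pr,.03,.098,y-.021,y+.021,.053,(0,255,0))
    rect(pr,0,.138,-.11,.11,.053,(0,255,255))
    for t in (2.1,2.3,2.5):
        a=2.04-t # from vertical
        line(pr,(.05+.093*np.sin(-a),.122,.066+.093*np.cos(a)),(.05+.093*np.sin(-a),-.122,.066+.093*np.cos(a)),(0,0,255))
    cv2.imwrite(f"pics/o_{n}.png",im)
E
```

```text
dial [ 0.4224  0.331  -0.042 ] [[0.8, -0.4], [-0.3, -0.7], [-0.9, 0.4], [0.4, 0.2], [-1.1, -1.5], [1.0, 0.2], [1.0, 2.7], [-0.7, -2.1]]
dial [ 0.4219  0.3309 -0.0339] [[0.7, -0.2], [-0.4, -0.7], [-0.8, 0.4], [0.5, 0.5]]
dial [ 0.4227  0.331  -0.0484] [[-0.9, -1.4], [0.9, 0.5], [0.8, 2.8], [-0.8, -2.2]]
rack [0.615  0.0731 0.0792] [[0.1, -0.1], [-0.6, -0.9], [-0.6, -0.2], [-0.5, -1.2], [-0.6, 0.2], [-0.7, -1.3], [1.7, -0.5], [0.4, -0.8]]
rack [0.6127 0.0722 0.07  ] [[0.7, 0.3], [0.0, -0.1], [-0.4, 0.2], [-0.3, -0.4]]
rack [0.6168 0.074  0.0865] [[-0.9, 1.1], [-0.6, -0.7], [1.2, 0.1], [0.3, -0.4]]
```

View pics/o_top.png

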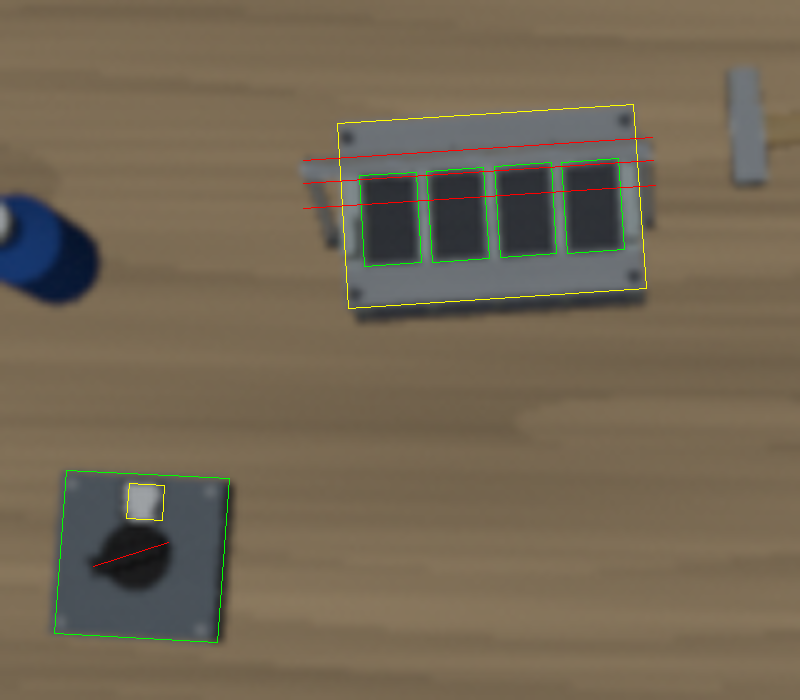

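View pics/o_scene.png

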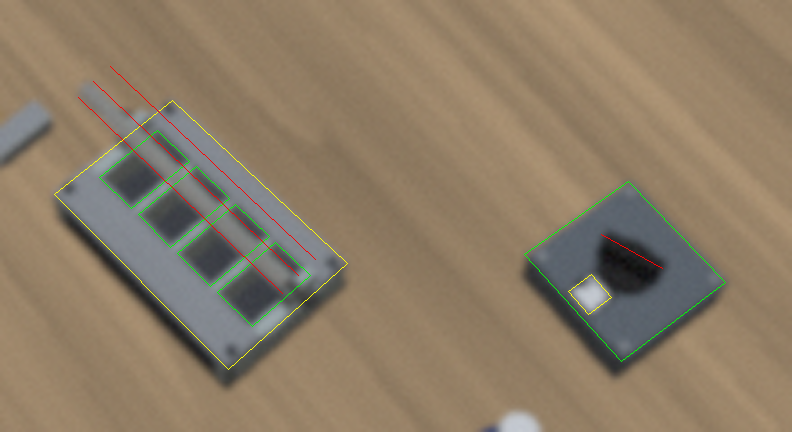

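```bash
cat >> h.py <<'E'
def q(psi): return [np.cos(psi/2),np.sin(psi/2),0,0]
def ang(a): return (a+np.pi)%(2*np.pi)-np.pi
def st():
    s=r.read_state();print("t%.1f pos %s w %.4f F %s q6 %.2f"%(s["time_s"],s["eef_pos"].round(4),s["grip_width"],s["contact_force"].round(1),s["joint_positions"][5]));return s
E
python3 - <<'E'
from h import *
x,y=.4222,.331;psi=1.93-.04
command_gripper(.05,40)
r.reach([x,y,.2],q(psi));st()
print(r.move_straight([x,y,.080],speed=.1,max_force=15));st()
command_gripper(.0,40);st()
d0=1.93
j=np.array(r.read_state()["joint_positions"]);print(j)
for k in range(1,5):
    jj=j.copy();jj[5]-=1.2116*k/4;r.movej(jj)
s=st()
Rq=s["eef_rot"];print("psi",2*np.arctan2(Rq[1],Rq[0])+.04)
E
```

```text
t3.5 pos [0.4227 0.3304 0.2   ] w 0.0498 F [-0.   0.   0.3] q6 0.20
False
t4.8 pos [0.4226 0.3312 0.0806] w 0.0500 F [ 0.3 -0.8 -0.1] q6 0.20
t5.2 pos [0.4231 0.3312 0.0806] w 0.0129 F [ 3.4 -0.6  2.4] q6 0.20
[ 5.21680439e-01  5.66652862e-01  1.70722732e+00 -3.76410014e-04
  8.65490837e-01  2.02797380e-01]
t6.8 pos [0.4259 0.3348 0.0807] w 0.0130 F [  9.5  16.7 -11.6] q6 -1.01
psi 3.141325459482679
```

Run:
```python
from h import *
command_gripper(.05);s=st()
p=s["eef_pos"];r.move_straight([.4222,.331,.2],speed=.2);st()
r.reach([.45,.0,.3],q(1.57));st()
p,d=optics.get_image("top");cv2.imwrite("pics/top1.png",p[:,:,::-1]);crop(p,180,195,236,245,12,"pics/d1.png")
p2,d=optics.get_image("scene");cv2.imwrite("pics/scene1.png",p2[:,:,::-1]);crop(p2,400,245,470,305,10,"pics/d2.png")
```

```text
t7.2 pos [0.4229 0.331  0.0806] w 0.0499 F [ 0.2 -0.5 -0.2] q6 -1.01
t8.0 pos [0.4216 0.3306 0.1991] w 0.0498 F [-0.  -0.1 -0.2] q6 -1.01
t9.3 pos [0.45   0.0006 0.2994] w 0.0504 F [-0.3 -0.1 -0.9] q6 -0.17
```

View pics/d1.png

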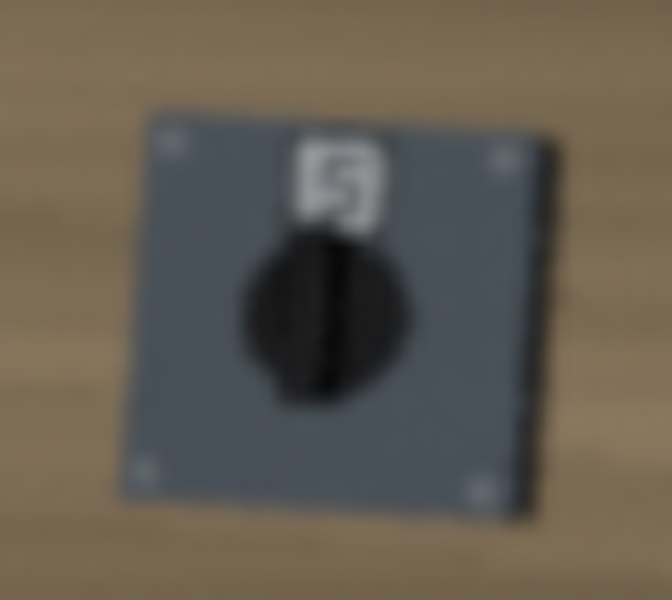

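View pics/d2.png

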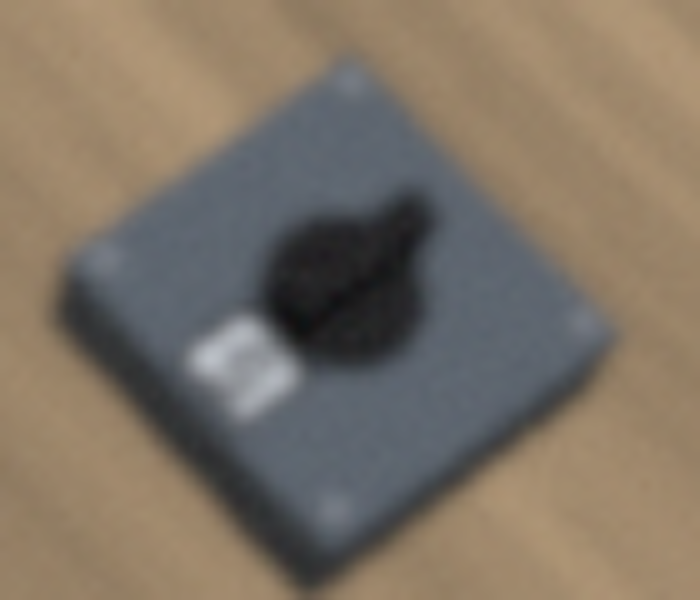

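View pics/top1.png

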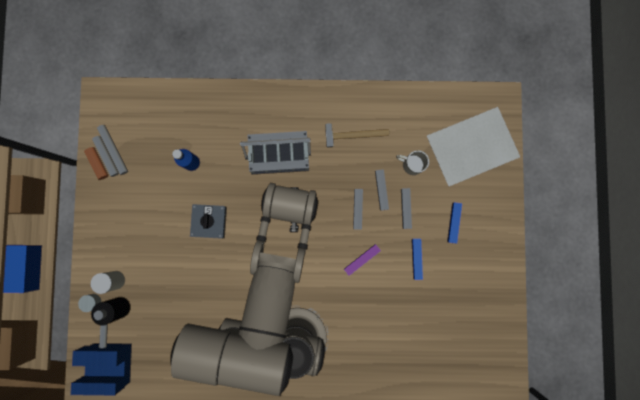

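```bash
cat >> h.py <<'E'
def tubes(p,verbose=False):
    S=6;im=cv2.resize(p[150:300,300:480],None,fx=S,fy=S,interpolation=cv2.INTER_CUBIC)
    hsv=cv2.cvtColor(im,cv2.COLOR_RGB2HSV)
    m=((hsv[...,1]<55)&(hsv[...,2]>80)&(hsv[...,2]<135)).astype(np.uint8)
    m=cv2.morphologyEx(m,cv2.MORPH_OPEN,np.ones((9,9)))
    out=[]
    for c in cv2.findContours(m,cv2.RETR_EXTERNAL,cv2.CHAIN_APPROX_NONE)[0]:
        a=cv2.contourArea(c)
        if not 6000<a<18000: continue
        b=cv2.boxPoints(cv2.minAreaRect(c))
        W=np.array([unproj("top",300+(u+.5)/S-.5,150+(v+.5)/S-.5,z=.03)[:2] for u,v in b])
        e1,e2=W[1]-W[0],W[2]-W[1]
        l,w=np.linalg.norm(e1),np.linalg.norm(e2);e=e1
        if w>l:l,w,e=w,l,e2
        if not(.12<l<.18 and .015<w<.045):
            if verbose:print("rej",W.mean(0),l,w)
            continue
        if e[0]<0:e=-e
        out.append((W.mean(0)[0],W.mean(0)[1],np.arctan2(e[1],e[0]),l,w))
    return np.array(sorted(out,key=lambda t:-t[1]))
E
python3 - <<'E'
from h import *
for f in("top0","top1"):
    p=cv2.imread(f"pics/{f}.png")[:,:,::-1]
    print(tubes(p,True).round(4))
p=cv2.imread("pics/scene1.png")
T=tubes(cv2.imread("pics/top1.png")[:,:,::-1])
im=cv2.resize(p[110:210,230:360],None,fx=6,fy=6,interpolation=cv2.INTER_CUBIC)
for x,y,a,_,_ in T:
    c,s=np.cos(a),np.sin(a)
    P=[((proj("scene",[x+c*i-s*j,y+s*i+c*j,.03])-[230,110]+.5)*6).astype(int) for i,j in((.075,.015),(.075,-.015),(-.075,-.015),(-.075,.015))]
    cv2.polylines(im,[np.array(P)],True,(0,255,0),1)
cv2.imwrite("pics/ts.png",im)
E
```

```text
rej [ 0.16543934 -0.08031275] 0.0740189413271287 0.06755680853904007
rej [ 0.18881518 -0.62931635] 0.0850221205803621 0.07459254373134235
rej [ 0.17719967 -0.17139272] 0.09412483787772233 0.07440118266399084
[[ 0.4737 -0.22   -0.0249  0.1543  0.0353]
 [ 0.5466 -0.3087  0.1315  0.155   0.0363]
 [ 0.4785 -0.4014  0.0363  0.154   0.0335]]
rej [ 0.4757929  -0.03071532] 0.11519310090642883 0.053317294466532564
[[ 0.4737 -0.22   -0.024   0.1543  0.0353]
 [ 0.5467 -0.3088  0.1286  0.155   0.0361]
 [ 0.4785 -0.4018  0.0374  0.154   0.0332]]
```

View pics/ts.png

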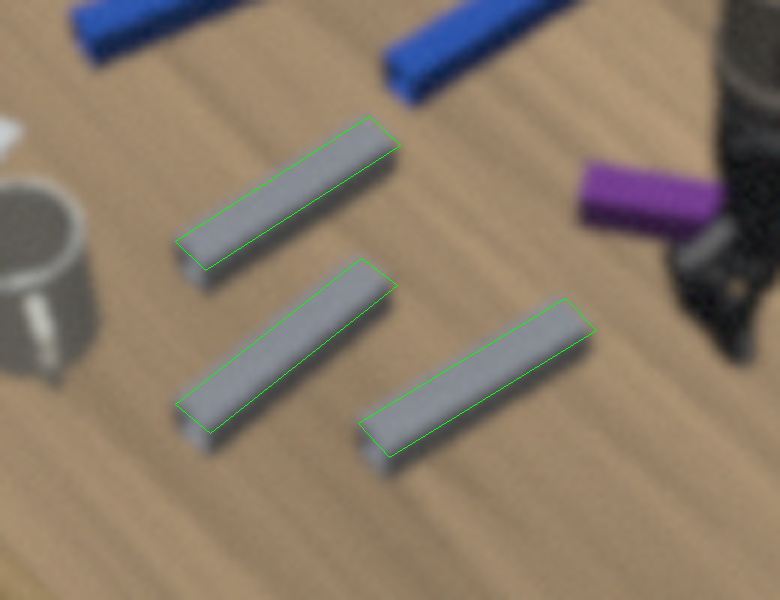

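```bash
cat >> h.py <<'E'
RK=np.array([.614,.0725,.075])
def rk(x,y,z): 
    c,s=np.cos(RK[2]),np.sin(RK[2]);return [RK[0]+c*x-s*y,RK[1]+s*x+c*y,z]
G=-.055
def snap(tag):
    for n in("top","scene"):
        p,d=optics.get_image(n);cv2.imwrite(f"pics/{n}_{tag}.png",p[:,:,::-1])
        if n=="top": crop(p,235,110,345,210,7,f"pics/rt_{tag}.png");T=p
        else: crop(p,230,190,390,310,5,f"pics/rs_{tag}.png")
    return T
def pick(t):
    x,y,a=t[:3];g=[x+G*np.cos(a),y+G*np.sin(a)]
    command_gripper(.055,90)
    r.reach(g+[.15],q(a))
    r.move_straight(g+[.06],speed=.2)
    print("hit",r.move_straight(g+[.028],speed=.06,max_force=12))
    command_gripper(.0,90);st()
    r.move_straight(g+[.15],speed=.15);s=st();return s["grip_width"]
def present(yl,xt=-.105,z=.041):
    r.reach(rk(xt+G,yl,.13),q(RK[2]))
    r.move_straight(rk(xt+G,yl,z),speed=.12);st()
E
python3 - <<'E'
from h import *
p,_=optics.get_image("top");T=tubes(p);print(T.round(4))
print(pick(T[0]))
present(.075)
snap("a1")
E
```

```text
[[ 0.4737 -0.2201 -0.0232  0.1543  0.0352]
 [ 0.5466 -0.3087  0.1315  0.155   0.0362]
 [ 0.4784 -0.4017  0.0356  0.1541  0.0333]]
hit False
t12.4 pos [ 0.4189 -0.2189  0.0286] w 0.0283 F [-1.6  0.9  6.5] q6 0.95
t13.3 pos [ 0.4181 -0.2184  0.1491] w 0.0284 F [-1.  -0.2 -3.3] q6 0.95
0.028365470814023016
t15.6 pos [0.4494 0.1352 0.0415] w 0.0286 F [-0.2 -0.3 -1.8] q6 1.62
```

View pics/rt_a1.png

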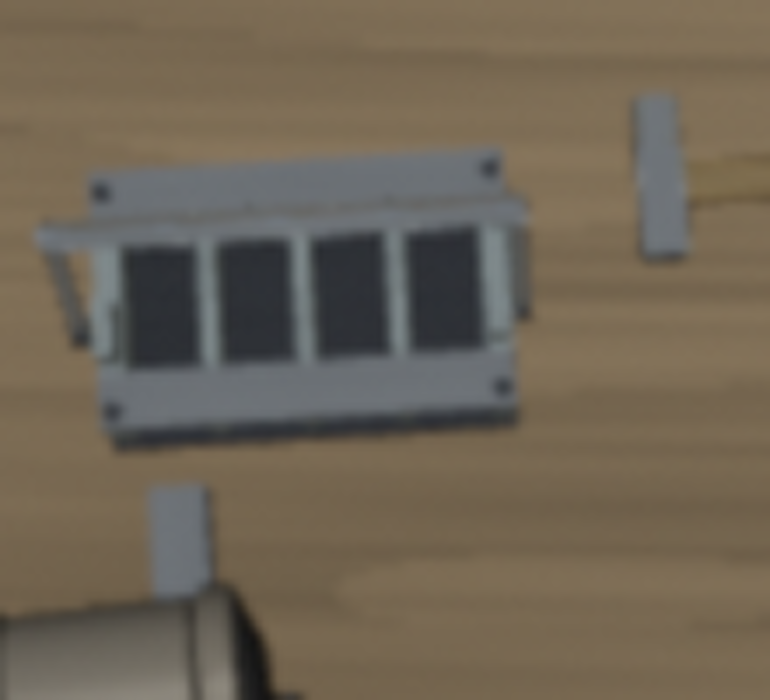

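View pics/rs_a1.png

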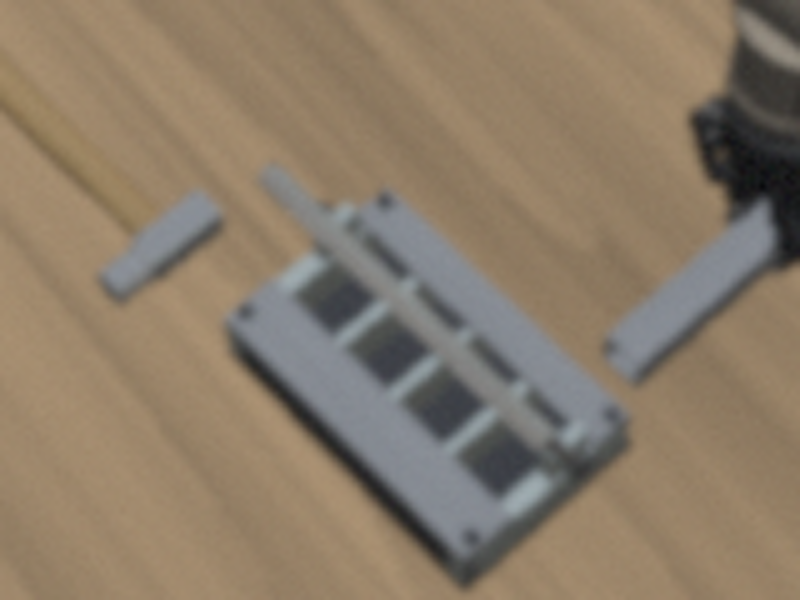

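```bash
cat >> h.py <<'E'
def insert(yl,x1=.035,z=.041):
    for x in(-.06,.0,x1):
        h=r.move_straight(rk(x+G,yl,z),speed=.06,max_force=12);s=st()
        if h: print("HIT at",x);return False
    return True
E
python3 - <<'E'
from h import *
print(insert(.075)); snap("a2")
E
```

```text
t16.6 pos [0.4932 0.1386 0.0408] w 0.0284 F [-0.3  0.2 -2.6] q6 1.62
t17.7 pos [0.5531 0.1432 0.0409] w 0.0285 F [-1.3  0.2 -2.6] q6 1.61
t18.4 pos [0.588  0.1458 0.0408] w 0.0283 F [-0.1 -0.5 -3.2] q6 1.61
True
```

View pics/rs_a2.png

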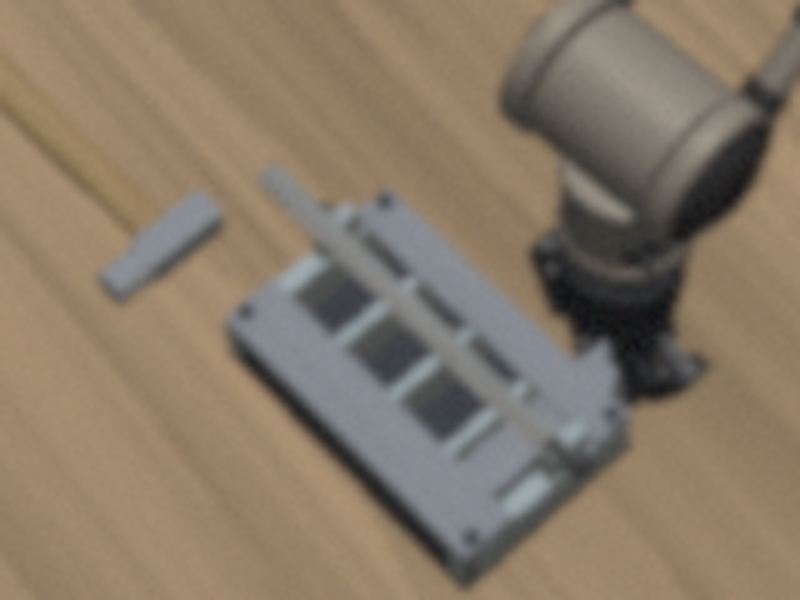

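```bash
cat >> h.py <<'E'
def inrack(p):
    c,s=np.cos(RK[2]),np.sin(RK[2]);d=np.array(p[:2])-RK[:2];return np.round([c*d[0]+s*d[1],-s*d[0]+c*d[1]],4)
def push(yl,w=.042):
    s=st();x0=inrack(s["eef_pos"])[0]
    r.move_straight(rk(x0,yl,.038),speed=.05,max_force=10)
    command_gripper(w)
    r.move_straight(rk(-.085,yl,.038),speed=.12)
    command_gripper(0,60)
    h=r.move_straight(rk(-.018,yl,.038),speed=.04,max_force=18)
    s=st();print("push hit",h,inrack(s["eef_pos"]))
    r.hold(.3);r.move_straight(rk(-.09,yl,.038),speed=.12)
    r.move_straight(rk(-.09,yl,.15),speed=.25)
E
python3 - <<'E'
from h import *
push(.075)
r.reach(rk(-.22,-.1,.25),q(0));p=snap("a3");print(tubes(p).round(4))
E
```

```text
t18.5 pos [0.5879 0.1458 0.0409] w 0.0283 F [ 0.4  0.2 -3.2] q6 1.61
t21.5 pos [0.5783 0.145  0.0371] w -0.0002 F [-0.2 -0.2 -0.3] q6 1.61
push hit True [-0.0301  0.075 ]
[[ 0.5466 -0.3086  0.1286  0.1551  0.0362]
 [ 0.4785 -0.4016  0.0356  0.154   0.0332]]
```

View pics/rs_a3.png

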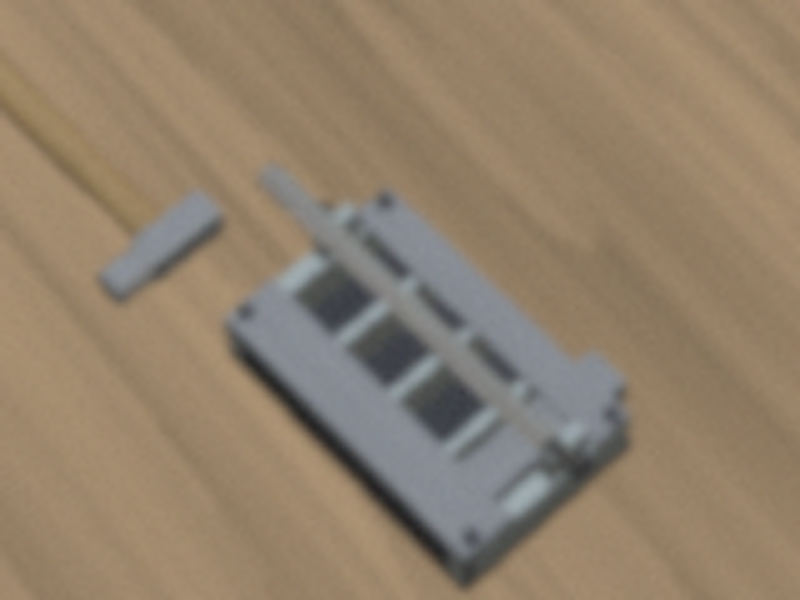

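View pics/rt_a3.png

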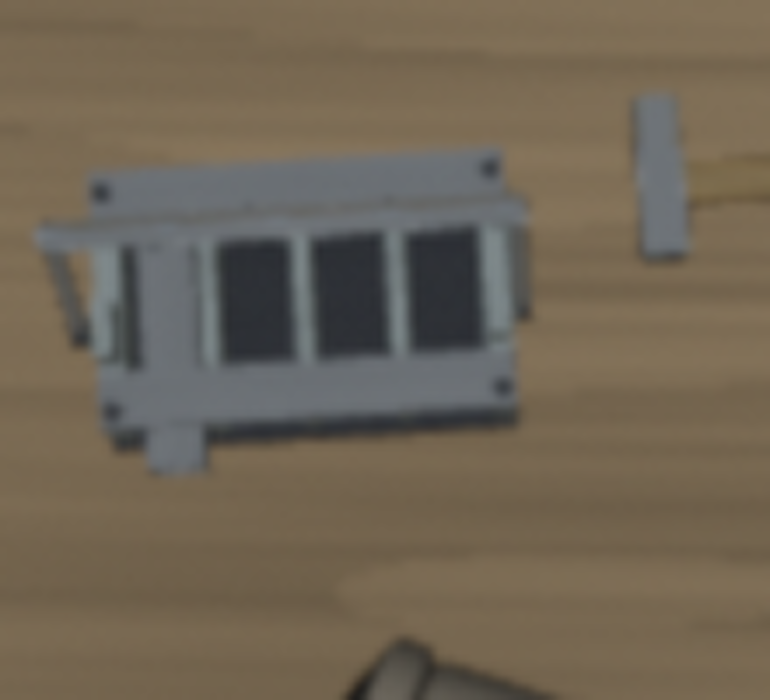

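View pics/top_a3.png

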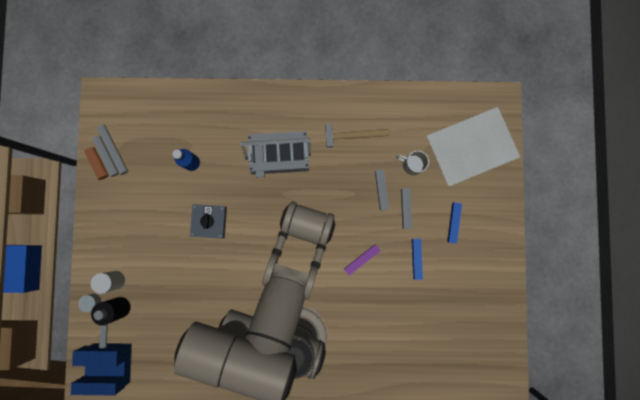

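```bash
sed -i 's/^RK=.*/RK=np.array([.614,.0740,.075])/' h.py
python3 - <<'E'
from h import *
p,_=optics.get_image("top");T=tubes(p);print(T.round(4))
print(pick(T[0]))
present(-.075)
snap("b1")
E
```

```text
[[ 0.5466 -0.3088  0.127   0.155   0.0361]
 [ 0.4782 -0.4017  0.0374  0.1535  0.0331]]
hit False
t27.5 pos [ 0.4923 -0.316   0.0287] w 0.0281 F [-0.8  0.5  4.3] q6 0.74
t28.5 pos [ 0.4914 -0.3152  0.1488] w 0.0288 F [ 0.2  0.6 -3. ] q6 0.74
0.028803474430456295
t30.5 pos [ 0.4606 -0.0131  0.0414] w 0.0284 F [-0.7 -0.6 -3. ] q6 1.30
```

View pics/rt_b1.png

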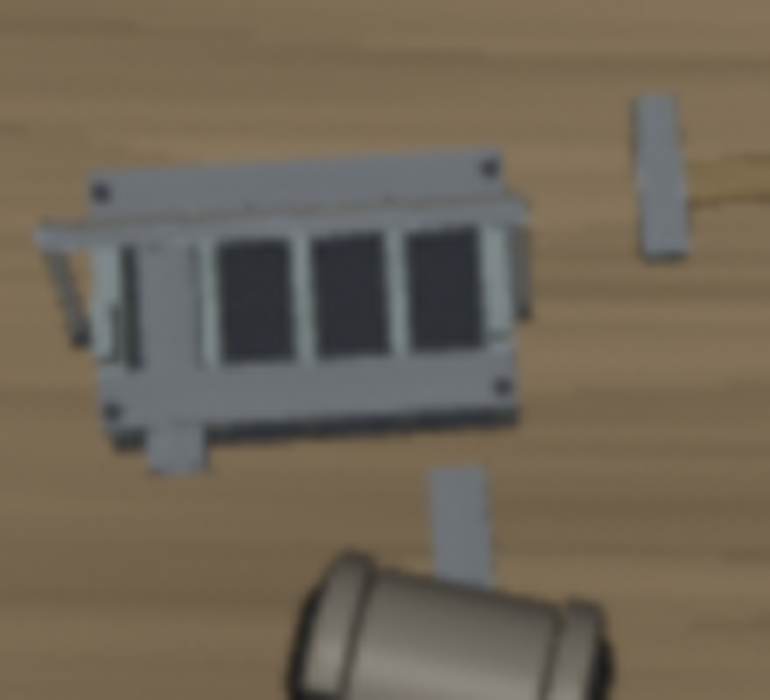

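View pics/scene_b1.png

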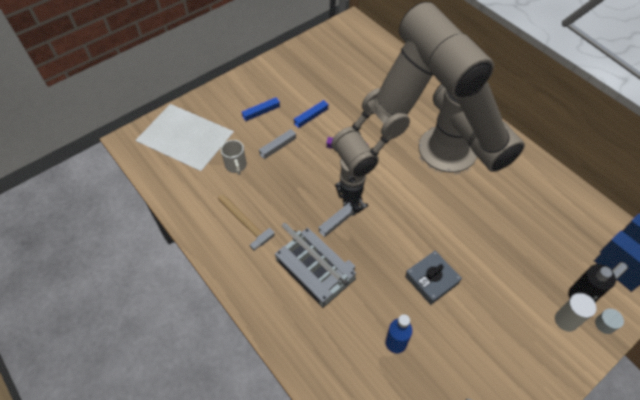

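Run:
```python
from h import *
if insert(-.075):
    push(-.075)
    r.reach(rk(-.22,-.1,.25),q(0))
p=snap("b3");print(tubes(p).round(4))
```

```text
t31.5 pos [ 0.5044 -0.0093  0.0408] w 0.0284 F [ 0.1 -0.3 -3.4] q6 1.33
t32.7 pos [ 0.5643 -0.0049  0.0409] w 0.0286 F [-0.1  0.1 -4.4] q6 1.35
t33.4 pos [ 0.5992 -0.0023  0.0408] w 0.0284 F [ 0.4 -0.3 -2.7] q6 1.36
t33.4 pos [ 0.5992 -0.0023  0.0408] w 0.0284 F [ 0.4 -0.3 -2.7] q6 1.36
t36.4 pos [ 0.5892 -0.0028  0.0372] w 0.0002 F [-0.2  0.9  0. ] q6 1.36
push hit True [-0.0305 -0.0748]
[[ 0.4905 -0.4239  0.0369  0.1541  0.033 ]]
```

View pics/rt_b3.png

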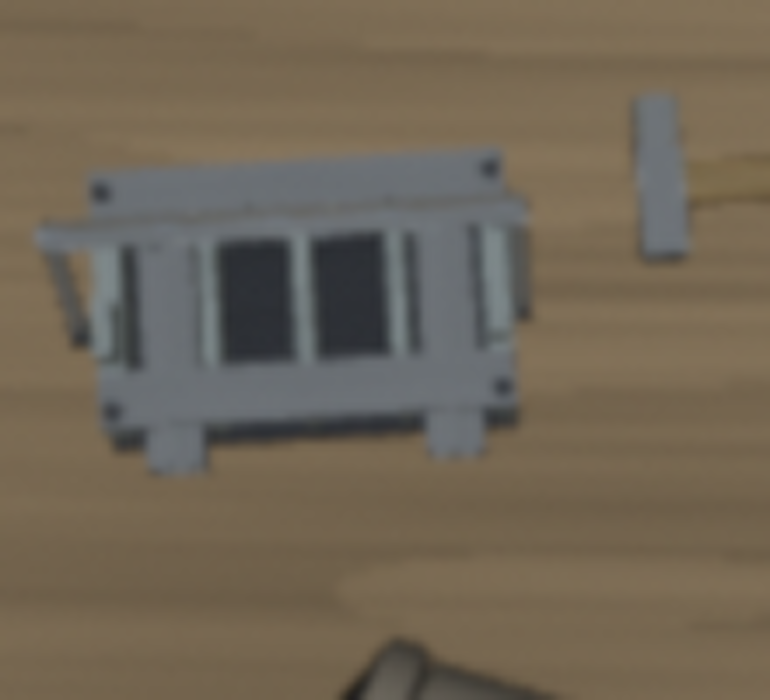

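Run:
```python
from h import *
p,_=optics.get_image("top");T=tubes(p);print(T.round(4))
print(pick(T[0]))
present(-.025)
snap("c1")
```

```text
[[ 0.4905 -0.4238  0.0357  0.1542  0.033 ]]
hit False
t42.5 pos [ 0.4358 -0.4261  0.0287] w 0.0283 F [0.3 0.1 3.7] q6 0.64
t43.4 pos [ 0.435  -0.4252  0.1488] w 0.0284 F [ 0.1 -0.4 -2.3] q6 0.64
0.028399219561106158
t46.0 pos [0.4568 0.0369 0.0414] w 0.0283 F [ 0.3 -0.1 -1.1] q6 1.41
```

View pics/rt_c1.png

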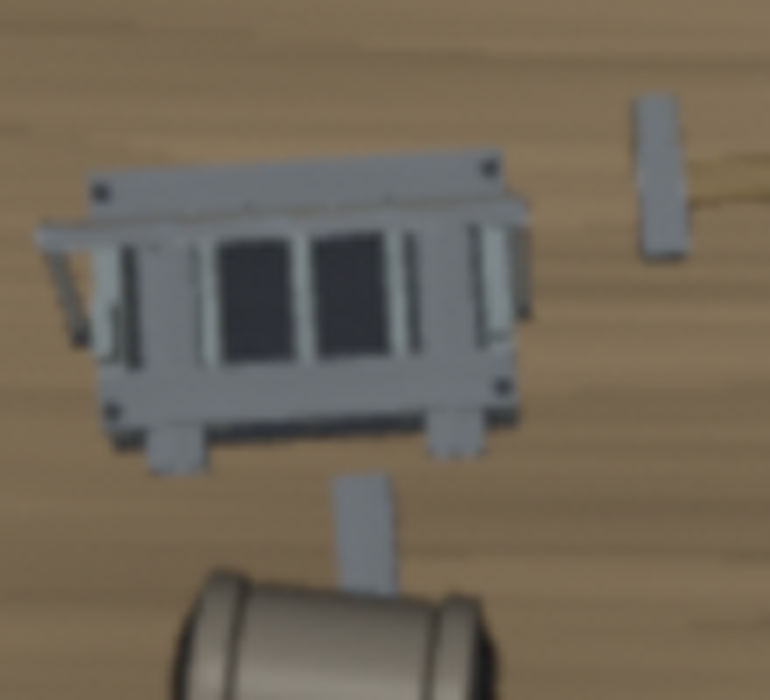

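View pics/rs_c1.png

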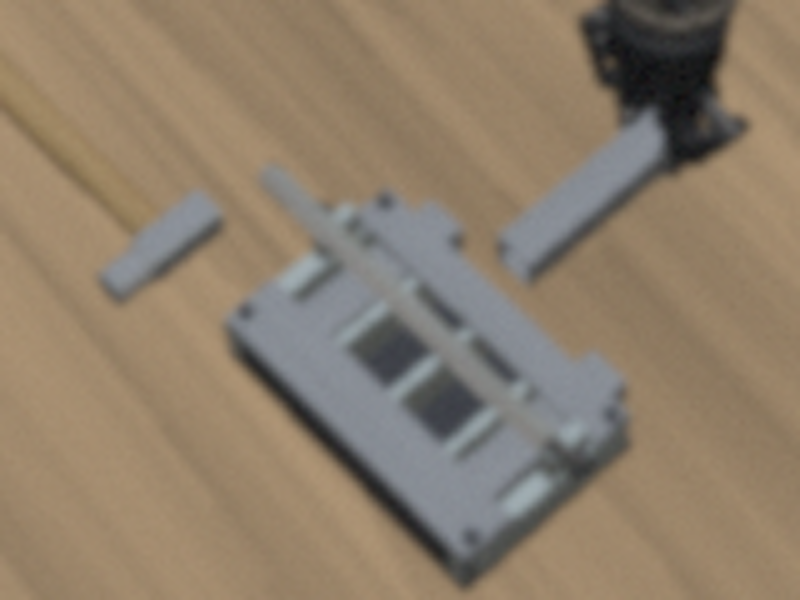

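Run:
```python
from h import *
if insert(-.025):
    push(-.025,w=.037)
    r.reach(rk(-.22,-.05,.25),q(0))
p=snap("c3");print(tubes(p).round(4))
# keeper angle: overlay bar axis
for n,f,b,s in(("top","rt_c3",(235,110),7),("scene","rs_c3",(230,190),5)):
    im=cv2.imread(f"pics/{f}.png")
    for t,col in((2.3,(0,0,255)),(2.4,(0,255,0)),(2.5,(255,0,0))):
        a=t-2.04
        P=[((proj(n,rk(.05+.093*np.sin(a),y,.066+.093*np.cos(a)))-b+.5)*s).astype(int) for y in(-.122,.122)]
        cv2.line(im,tuple(P[0].tolist()),tuple(P[1].tolist()),col,1)
    cv2.imwrite(f"pics/k_{n}.png",im)
```

```text
t47.0 pos [0.5007 0.0405 0.0408] w 0.0290 F [-0.  -0.5 -1.9] q6 1.42
t48.2 pos [0.5606 0.045  0.0409] w 0.0283 F [-0.1 -1.1 -2.8] q6 1.44
t48.9 pos [0.5955 0.0476 0.0408] w 0.0284 F [-0.6 -0.1 -2.1] q6 1.45
t48.9 pos [0.5955 0.0476 0.0408] w 0.0284 F [-0.6 -0.1 -2.1] q6 1.45
t51.8 pos [0.5856 0.0469 0.0372] w 0.0003 F [ 0.1  0.6 -0.7] q6 1.45
push hit True [-0.0304 -0.0249]
[]
```

View pics/k_top.png

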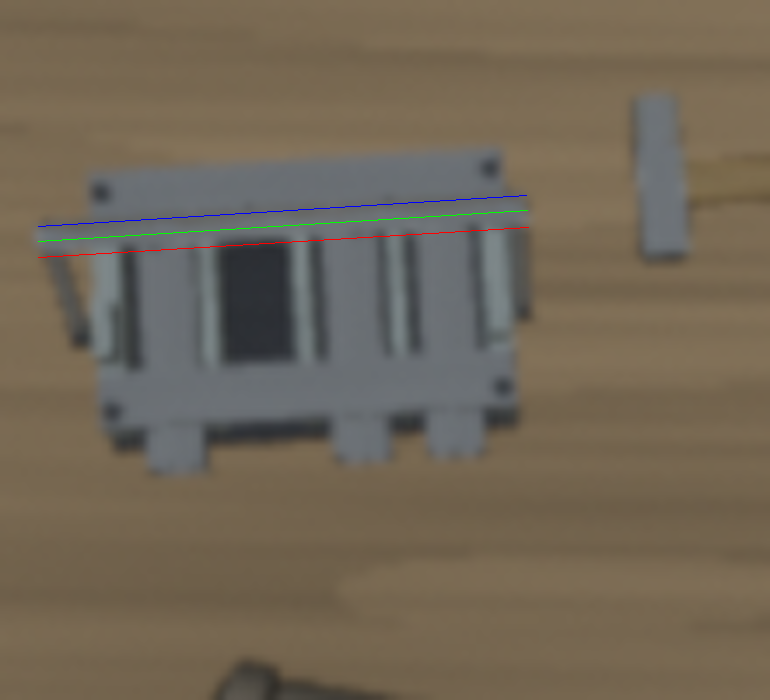

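View pics/k_scene.png

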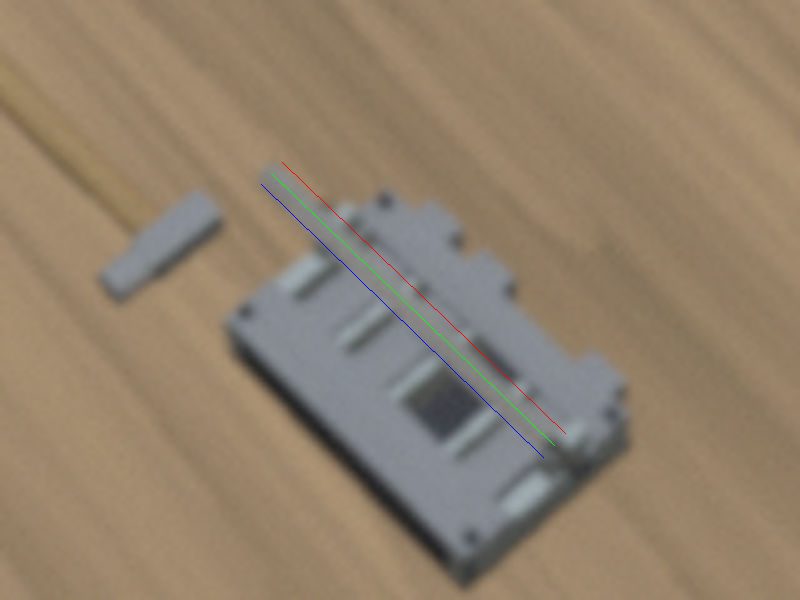

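```bash
cat >> h.py <<'E'
def bar(t):
    a=t-2.04;return .05+.093*np.sin(a),.066+.093*np.cos(a)
YK=.02
E
python3 - <<'E'
from h import *
command_gripper(0,60)
r.reach(rk(.02,YK,.27),q(RK[2]))
r.move_straight(rk(.122,YK,.27),speed=.2);st()
print(r.move_straight(rk(.122,YK,.165),speed=.1,max_force=8));st()
for t in np.arange(2.40,1.15,-.1):
    x,z=bar(t)
    h=r.move_straight(rk(x+.017,YK,z+.010),speed=.06,max_force=18)
    if h: print("hit",t);st();break
st();snap("k1")
E
```

```text
t56.0 pos [0.7334 0.1025 0.2702] w -0.0001 F [ 0.4  0.1 -0.1] q6 1.53
False
t57.2 pos [0.7346 0.1031 0.166 ] w -0.0002 F [0.2 0.8 0.2] q6 1.53
t61.4 pos [0.61   0.0938 0.1378] w -0.0001 F [ 0.7  0.1 -0.6] q6 1.52
```

View pics/rs_k1.png

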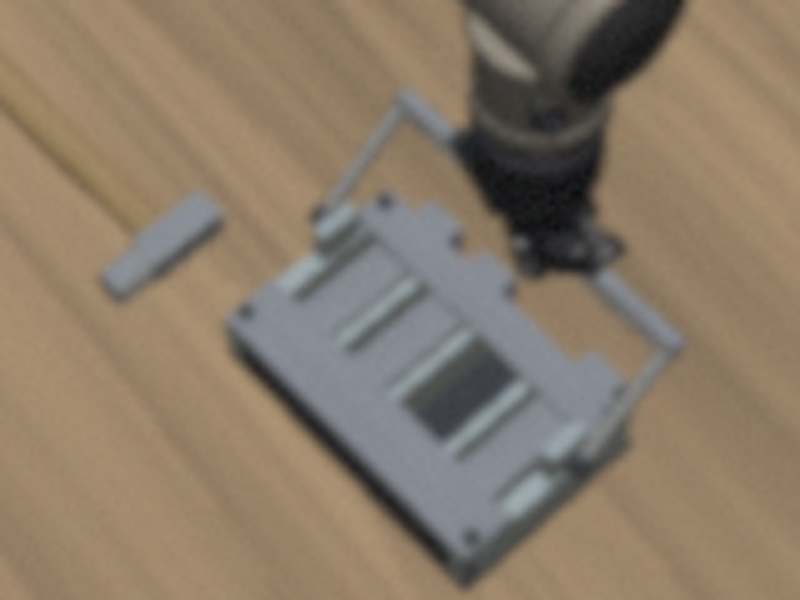

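View pics/rt_k1.png

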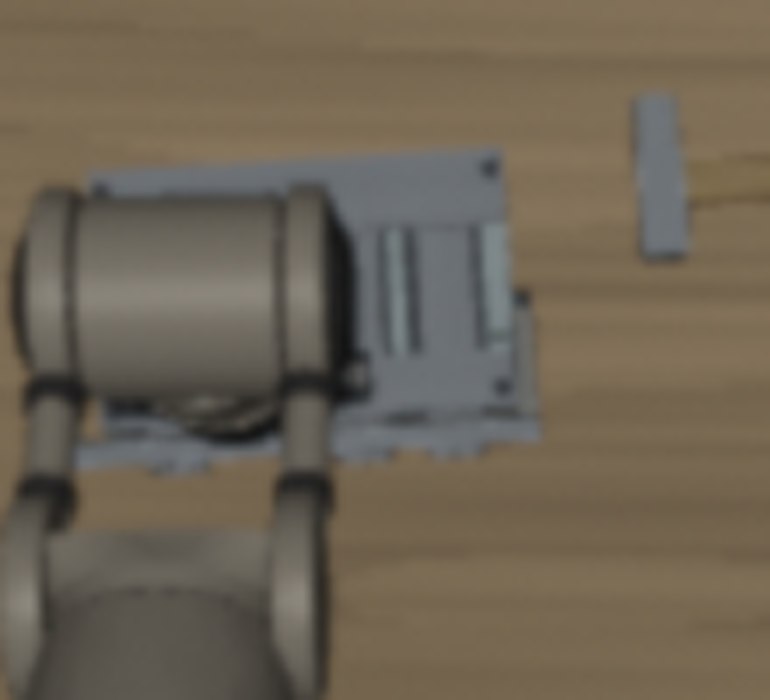

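Run:
```python
from h import *
b=np.array([230,190])
for t in(1.3,1.2,1.1,1.0,.9):
    x,z=bar(t);print(t,[((proj("scene",rk(x,y,z))-b+.5)*5).round(0) for y in(-.122,.122)])
x=inrack(r.read_state()["eef_pos"])[0]
r.move_straight(rk(x+.012,YK,.138),speed=.1)
r.move_straight(rk(x+.012,YK,.185),speed=.15)
r.move_straight(rk(bar(1.1)[0]-.004,YK,.185),speed=.1,max_force=8);st()
for t in np.arange(1.1,-.01,-.1):
    x,z=bar(max(t,0))
    h=r.move_straight(rk(x-.006,YK,z+.006+.025-.001),speed=.06,max_force=25)
    if h: print("hit",t);break
st();r.hold(.3);st();snap("k2")
```

```text
1.3 [array([391.,  98.]), array([671., 356.])]
1.2 [array([399.,  98.]), array([679., 355.])]
1.1 [array([406.,  99.]), array([685., 354.])]
1.0 [array([412., 101.]), array([690., 355.])]
0.9 [array([418., 104.]), array([694., 357.])]
t62.8 pos [0.5836 0.0918 0.1846] w -0.0000 F [ 0.5  0.6 -0.3] q6 1.52
t66.9 pos [0.5741 0.0911 0.054 ] w -0.0004 F [0.2 0.5 3.7] q6 1.52
t67.2 pos [0.5741 0.0911 0.054 ] w -0.0005 F [1.  1.2 3.3] q6 1.52
```

View pics/rs_k2.png

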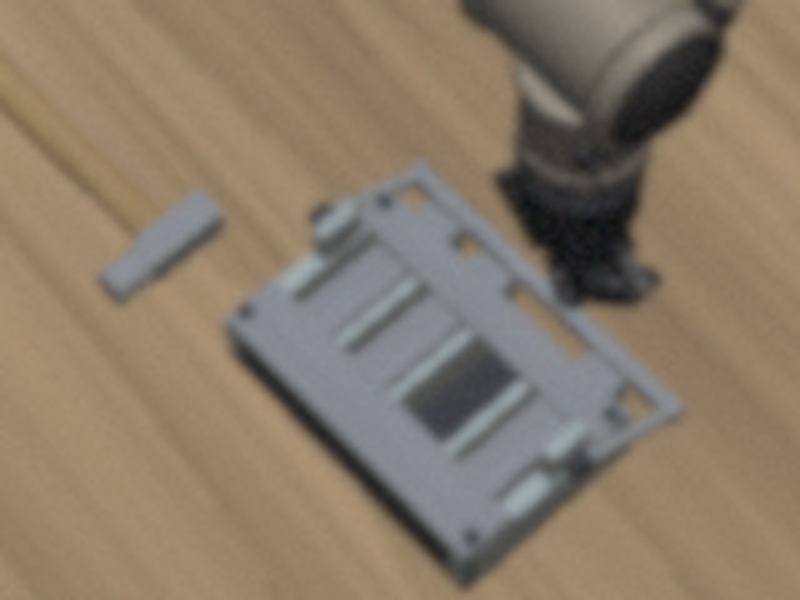

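Run:
```python
from h import *
x=bar(0)[0]-.006
h=r.move_straight(rk(x,YK,.040),speed=.02,max_force=15);print(h);st()
r.move_straight(rk(x,YK,.2),speed=.15)
r.reach(rk(-.25,-.2,.3),q(0));st();snap("k3")
for n,f,b,s in(("top","rt_k3",(235,110),7),("scene","rs_k3",(230,190),5)):
    im=cv2.imread(f"pics/{f}.png")
    for t,col in((0,(0,0,255)),(.1,(0,255,0))):
        X,z=bar(t)
        P=[((proj(n,rk(X,y,z))-b+.5)*s).astype(int) for y in(-.122,.122)]
        cv2.line(im,tuple(P[0].tolist()),tuple(P[1].tolist()),col,1)
    cv2.imwrite(f"pics/k3_{n}.png",im)
```

```text
True
t67.6 pos [0.5741 0.0911 0.054 ] w -0.0001 F [-0.9 -0.   6.3] q6 1.52
t69.9 pos [ 0.3802 -0.1439  0.2997] w -0.0001 F [-0.3  0.1  0.3] q6 1.02
```

View pics/k3_scene.png

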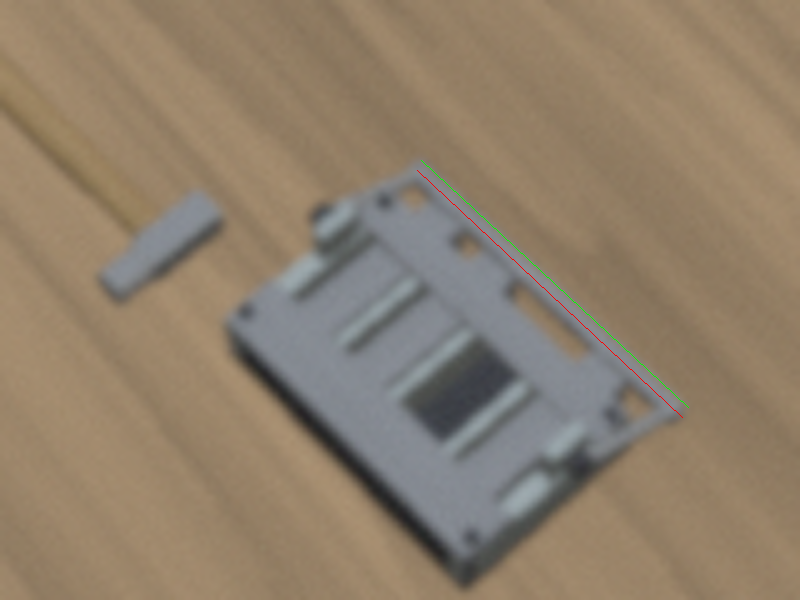

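View pics/rt_k3.png

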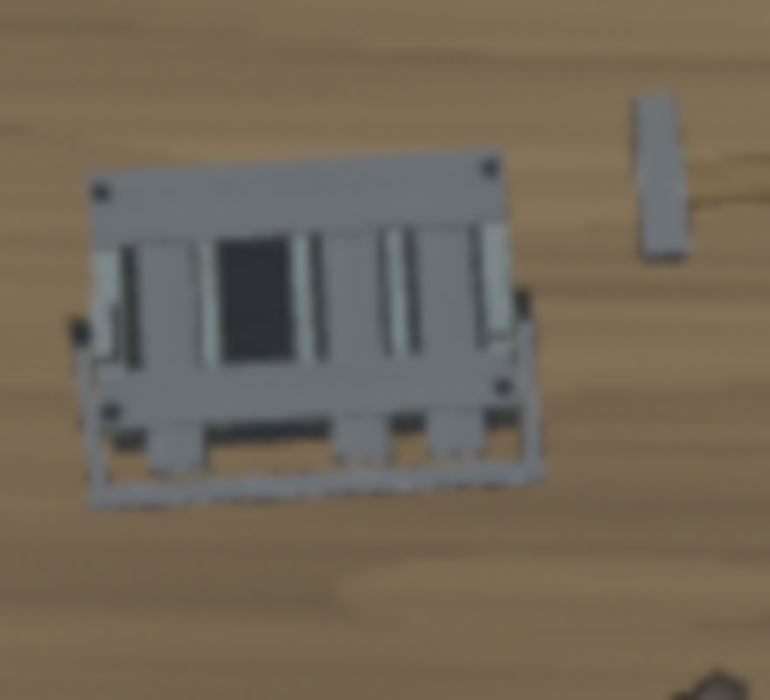

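View pics/top_k3.png

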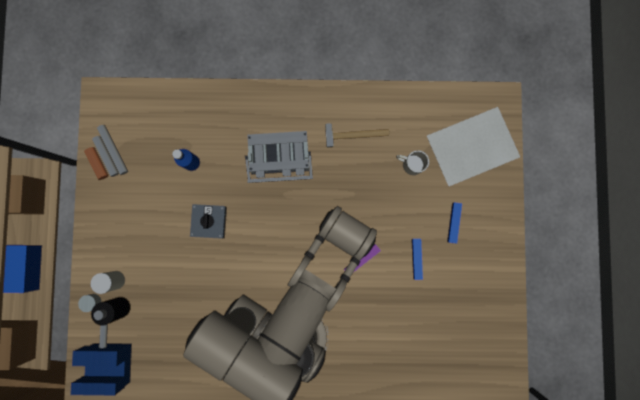

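Run:
```python
from h import *
r.finish_job()
```

```text
the job is handed in; nothing more can be done
```

Batch 5 is made up and handed in, after about 70 s of the 210 s allowed. No check failed.

- **Batch wheel:** turned to 5. The tool angle at the end was 3.141 rad against the box. In the enlarged top picture taken right after the turn, the 5 stands in the middle of its window. I am sure of the box's own angle only to about 0.02 rad, which is under 1 mm at the window. I took no close-up of the wheel before handing in.
- **Tubes:** all three loose grey tubes are in the rack, in the lanes at y = +75, −75 and −25 mm. Each was pushed home until it met firm resistance, and all three stopped at the same depth (within 0.5 mm), about 1 mm from the calculated depth. One tube was knocked about 2.5 cm aside during the run, so I measured it again before picking it up. I left the grey bars at the far left alone: they look round, are longer than the tubes and lie out of reach.
- **Keeper:** swung down last. A further 15 N press did not move it, and the bar's outline in the pictures matches the fully down position, in front of all three tube ends.
- **Bystanders:** the bottle, mug and hammer look unmoved in the final picture, and the robot is clear of everything.

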